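# Clear the cover-glass boxes off the ice pack and lift the chilled block with tongs

## Robot

A 6-joint arm with a two-finger parallel gripper is mounted at the origin on a cart in front of the work surface, level with it; the furniture and walls round the work are solid. World frame = base frame: x ahead of the robot, y to its left, z up, the work surface at z = 0. Lengths are in m, angles in rad, forces in N, time in s.
With the tool pointing down it reaches from about 0.35 to 0.775 m from the base axis. Payload 7.3 kg.
Tool frame: the origin (TCP) lies between the finger pads; the fingertips stand 8 mm ahead of it and the grasp point (between the pads) lies 11 mm behind it (robot.nose_length is the distance from the TCP to the fingertips, in m); z points along the fingers, y is the line along which they close (so a half turn about z gives the same grasp; the last joint's range is limited). The gripper opens to 92 mm and grips with 3 to 60 N. Pads are 19 mm wide; open, the fingers measure 130 mm over their backs; the gripper's body (75 mm by 190 mm) begins 47 mm behind the grasp point.
Start: joints at [-1.452, 0.342, 1.524, -0, 1.275, -0.146], TCP at [0.137, -0.507, 0.212] pointing down, gripper open.
Joint ranges: [-2.53, 2.53], [-0.77, 2.02], [0.04, 2.7], [-1, 4.14], [0.28, 2.66], [-3.11, 3.11]. Speed limits (rad/s): [2.57, 2.57, 3.14, 3.14, 3.14, 3.14].

## Interface

Orientations are given as [roll, pitch, yaw] about the fixed x, y, z axes, in that order (R = Rz(yaw) Ry(pitch) Rx(roll)).
In Python, from cell import robot gives the robot as it stands. The module is installed in compiled form; this text tells all that it offers.
- The arm moves only by the shell command python3 -m jog 'ROWS' [FORCE]. ROWS is JSON, a list that holds one entry, the list of rows, each a list of 5 numbers: the gripper's target within -1 to 1 (fully open at 1, half-way at 0, shut at -1), then the shift along the tool's x, y, z in m, then the turn about the tool's z in rad. A call has 1 to 5 rows; each row is the pose to reach, as a shift and turn from the pose commanded when the call began, along the tool's axes at that moment; what a row does not reach only later rows make up. A row lasts 1/12 s, in which the tool goes at most 41.7 mm and 7.16 degrees, less where a joint would pass 70% of its speed; a pose out of reach is approached as far as the arm can. A call with a gripper value outside its range is refused whole. The fingers move at their own pace and stop on an object; FORCE is the grip in N (left out, the last holds). Time passes only in rows, so rows that repeat a pose let the fingers close. It gives the time, the measured TCP pose, the force, the opening and the grip force at its end, in the units of the state.
- robot.observe(): the state, without advancing time (a new reading comes with each control period).
- robot.read_camera(name): name is "side" or "top"; returns the picture (384x512x3 uint8, red, green, blue); there is no depth.
- robot.camera_model(name): a dict with "camera_matrix" (3x3 intrinsics, pixels), "dist_coeffs" ([k1, k2, p1, p2, k3] as OpenCV has them; the pictures are not rectified), "position" and "attitude" of the camera in the world. Camera axes: x right, y down, z forward; pixel columns grow to the right and rows downward; lengths in m; the calibration is good to about 2 mm. A picture is of the moment at which its call begins. camera_model takes no time and is no camera call.
- robot.hand_in(): hands the job in; it is judged then, once.
The state is a dict: "time": time; "qpos": joint angles; "qvel": joint speeds; "joint_efforts": joint torques, N m; "tool_pos": TCP position; "tool_rot": TCP orientation; "contact_force": force on the tool from outside, world axes, zero at the start; "torque": the same for the moment, N m; "opening": finger opening in m; "grip_force": force on a finger pad.
Only numpy, scipy, OpenCV 4.12 (cv2) and the standard library are available. Lean on these libraries where they do the work, as an engineer would, in place of code of your own. Each camera call takes 0.05 s, during which the arm holds its last target. There are 200 camera calls.

## Task

Clear the two small blue-lidded cover-glass boxes off the ice pack by stacking them squarely, edges in line, in one column of three on the matching box that stands on the bench. Then take the spring tongs out of their stand, close their jaws across the two long sides of the yellow cassette block lying on the ice pack, and lift it at least 10 cm above the pack; never touch the block with the gripper itself. Finish while still holding the block up and steady in the tongs; leave the dish, the marker and the forceps alone.

Things in the scene. Friction and masses are not known exactly. Their poses are not given: they have to be found in the camera images.
- ice_pack: Light-blue hard-shell gel pack lying flat on the bench and fixed to it, 68 (x) x 115 (y) x 22 mm high to the flat top on which things stand. Origin: centre of its underside; z up; y along its length. The block lies across its middle, a cover-glass box stands near each end.
- box_a_center (a point): Centre (10 mm above its underside) of a closed box of cover glasses, white with light-blue lid, 33 x 33 x 20 mm, about 60 g, lid fixed. It stands on the ice pack near the pack's +y end, 39 mm from the pack's centre. Axes along its edges, z up, nearly in line with the pack's. Only a few mm are free between it and the block: take it by its faces at +x and -x.
- box_b_center (a point): As box_a, on the ice pack near the pack's -y end. The two boxes are alike; either may come first in the column.
- box_base_center (a point): Centre (10 mm above the bench) of the third such box, 33 x 33 x 20 mm, loose, standing alone on the bench to the right of the ice pack: the foot of the column. Axes along its edges, z up.
- box_a: the same box_a as a body; origin at the centre of its underside, axes along its edges, z up
- box_b: the same box_b as a body; origin at the centre of its underside, axes along its edges, z up
- box_base: the same box_base as a body; origin at the centre of its underside, axes along its edges, z up
- block_center (a point): Centre, 6 mm above its underside, of the block: yellow cassette 28 (x) x 40 (y) x 6 mm high with cream wax of 24 x 30 mm on it, 12 mm high in all, about 30 g, loose. x is its short side: the jaws close along x on the cassette's long sides, near-upright faces 0 to 6 mm above the pack. y lies across the ice pack (nearly along the pack's x).
- block: the same block as a body; origin at the centre of its underside
- stand: Tongs stand fixed to the bench: dark steel foot 64 (x) x 104 (y) x 6 mm and on it a grey pocket open at the top, outside 34 (x) x 78 (y) mm, walls 4 mm, rim 40 mm above the bench, inner floor 6 mm above the bench. Origin: centre of its underside.
- tongs_grip (a point): Mid-point between the two blue ribbed grip plates of the spring tongs, which stand upright in the stand, jaws down. z up, y the line along which they close. Plates 20 mm wide (x), 26 mm high, 58 mm over their outsides when open. The jaw tips lie 75 mm below this point (at most 1 mm more when closed), the top of the dark bridge 42 mm above it. Lift 40 mm or more to clear the stand.
- tongs: The tongs, about 80 g; origin 75 mm under tongs_grip. Springs push the arms open with about 5 N (open) to 12 N (plates squeezed to 50 mm). Squeezing the plates by 1 mm in all narrows the jaws by 3.1 mm: open 52 mm; plates at 56 mm, jaws about 46 mm (good for carrying them open); plates at 50 mm, jaws parallel and 28 mm apart. Squeeze with 20 to 60 N to hold something.
- jaw_left: The tongs' arm on their +y side; origin at its hinge, 36 mm above tongs_grip and 15 mm to the side. Its black jaw at the lower end is 18 mm wide (x), 4 mm thick, 18 mm high; the open jaws measure 61 mm over their outsides.
- jaw_right: The tongs' arm and jaw on their -y side, like jaw_left; origin at its hinge.
- dish: clear round dish, 60 mm across, 14 mm high, a bystander beyond the ice pack; origin centre of underside
- marker: red and white marker pen, 135 mm long (y), 16 mm thick, a bystander beyond the boxes; origin under its middle
- forceps: thin steel forceps, 112 mm long (y), a bystander between the robot and the stand; origin under its middle

How it is judged:
On the way, in this order (a step that is already met when the one before it is completed fails the run):
1. both boxes from the ice pack stand squarely on the third, a column of three, let go (height (world z) of box_base_center below 0.014 m and angle between each of box_base, box_a, box_b's own z axis and vertical below 0.1 rad and ((height (world z) of box_a_center between 0.026 and 0.034 m and height (world z) of box_b_center between 0.046 and 0.054 m) or (height (world z) of box_b_center between 0.026 and 0.034 m and height (world z) of box_a_center between 0.046 and 0.054 m)) and horizontal distance between each of box_a_center, box_b_center and box_base_center below 0.008 m and (angle between the x axis of box_a and the x axis of box_base, either way round below 0.21 rad or angle between the x axis of box_a and the y axis of box_base, either way round below 0.21 rad) and (angle between the x axis of box_b and the x axis of box_base, either way round below 0.21 rad or angle between the x axis of box_b and the y axis of box_base, either way round below 0.21 rad) and contact force between each of box_a, box_b, box_base and the fingers below 0.05 N), for 0.2 s.
2. the gripper has lifted the tongs out of the stand (height (world z) of tongs_grip above 0.121 m and contact force between the fingers and tongs above 1 N), for 0.2 s.
At the end, for the whole second after the job is handed in: Block centre over 120 mm above the bench, clasped by both jaws of the tongs held by the gripper, under 30 mm/s, untouched by the gripper. Boxes upright in one column on the bench, upper ones within 8 mm of the lowest's centre and edges within 0.21 rad, untouched (all of step 1 and height (world z) of block_center above 0.12 m and contact force between block and jaw_left above 0.2 N and contact force between block and jaw_right above 0.2 N and contact force between the fingers and tongs above 1 N and contact force between block and the fingers below 0.05 N and linear speed of block below 0.03 m/s); the arm keeps its last pose, push and grip.
It fails at once if the gripper or arm touches the block (contact force between block and the fingers above 0.3 N or contact force between block and the arm above 0.3 N).
It fails at once if the dish, the marker or the forceps is moved by more than 25 mm (distance of any of dish, marker, forceps from where it was at the start of the episode above 0.025 m).
It also fails if it takes over 72 s, if anything falls off the work surface, if the arm or the gripper's body presses on something with over 40 N, if the wrist force passes 120 N, or if a joint passes its speed limit or range.

## Working session

There is one attempt and no reset: what is moved stays moved. The work goes in short steps, Python scripts to look and compute and a shell command to move; the robot and the scene stay as the last step left them, time stands still between calls to the robot, and variables do not carry over. Pictures are saved under pics/ and viewed, at most 10 in all, crops included, and the job is handed in when it is done.

```bash
mkdir -p pics; python3 - <<'E'
from cell import robot
import cv2,numpy as np
for n in("side","top"):
    im=robot.read_camera(n);cv2.imwrite(f"pics/{n}0.png",im[:,:,::-1]);m=robot.camera_model(n);print(n,m)
s=robot.observe();print(s['time'],s['tool_pos'],s['tool_rot'],s['opening'])
E
```

```text
side {'camera_matrix': array([[351.27994019,   0.        , 265.13725717],
       [  0.        , 351.27994019, 190.01627693],
       [  0.        ,   0.        ,   1.        ]]), 'dist_coeffs': array([-0.11016839,  0.        ,  0.        ,  0.        ,  0.        ]), 'position': array([ 0.27220869, -0.92889976,  0.46099695]), 'attitude': array([-2.01436454,  0.01024396, -0.3339173 ])}
top {'camera_matrix': array([[423.75100253,   0.        , 262.57479914],
       [  0.        , 423.75100253, 188.11924545],
       [  0.        ,   0.        ,   1.        ]]), 'dist_coeffs': array([-0.11935016,  0.        ,  0.        ,  0.        ,  0.        ]), 'position': array([ 0.42044727, -0.20463904,  0.94852737]), 'attitude': array([-2.98372185,  0.00965482, -1.55595608])}
0.1 [ 0.13736647 -0.5063315   0.21090988] [-3.14023705e+00 -1.88277227e-04  2.64739066e-01] 0.0916979390831694
```

View pics/top0.png

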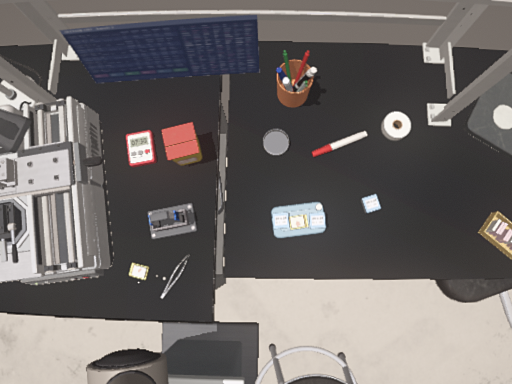

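View pics/side0.png

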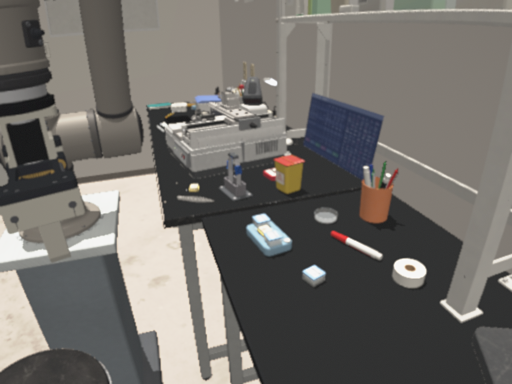

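The top view shows the pack near (299,220), the base box at (371,204), the stand and tongs at (172,220), the dish at (276,142), the marker at (340,143) and the forceps at (175,277). I'll zoom in on it.

```bash
cat > h.py <<'E'
from cell import robot
import cv2,numpy as np
from scipy.spatial.transform import Rotation as R
def ray(n,uv):
    m=robot.camera_model(n)
    p=cv2.undistortPoints(np.array(uv,float).reshape(-1,1,2),m['camera_matrix'],m['dist_coeffs']).reshape(-1,2)
    d=np.c_[p,np.ones(len(p))]@R.from_euler('xyz',m['attitude']).as_matrix().T
    return np.array(m['position']),d
def plane(n,uv,z):
    o,d=ray(n,uv); return o+d*((z-o[2])/d[:,2:])
def proj(n,P):
    m=robot.camera_model(n);Rm=R.from_euler('xyz',m['attitude']).as_matrix().T
    return cv2.projectPoints(np.array(P,float).reshape(-1,3),cv2.Rodrigues(Rm)[0],-Rm@m['position'],m['camera_matrix'],m['dist_coeffs'])[0].reshape(-1,2)
def rd(n,s):
    im=robot.read_camera(n)[:,:,::-1].copy();cv2.imwrite(f"pics/{s}.png",im);return im
def crop(im,x0,y0,x1,y1,f,s): cv2.imwrite(f"pics/{s}.png",cv2.resize(im[y0:y1,x0:x1],None,fx=f,fy=f,interpolation=cv2.INTER_CUBIC))
E
python3 - <<'E'
from h import *
t=cv2.imread('pics/top0.png');s=cv2.imread('pics/side0.png')
a=cv2.resize(t[190:250,140:400],None,fx=3,fy=3,interpolation=3)
b=cv2.resize(t[190:250,255:395],None,fx=5.57,fy=5.57,interpolation=3)[:, :780]
cv2.imwrite('pics/c0.png',np.vstack([a,b[:,:780]]) )
hsv=cv2.cvtColor(t,cv2.COLOR_BGR2HSV)
for (u,v) in[(299,220),(371,204),(280,220),(317,219),(290,220),(308,235)]: print(u,v,hsv[v,u])
print(plane('top',[[299,220],[371,204],[172,220],[276,142],[340,143],[175,277]],0.0).round(3))
E
```

```text
299 220 [ 24  10 251]
371 204 [150   3 250]
280 220 [150   2 252]
317 219 [  0   3 236]
290 220 [ 20  39 215]
308 235 [130  11  71]
[[ 0.5   -0.276  0.   ]
 [ 0.538 -0.439  0.   ]
 [ 0.496  0.01   0.   ]
 [ 0.68  -0.223  0.   ]
 [ 0.679 -0.371  0.   ]
 [ 0.369 -0.002  0.   ]]
```

View pics/c0.png

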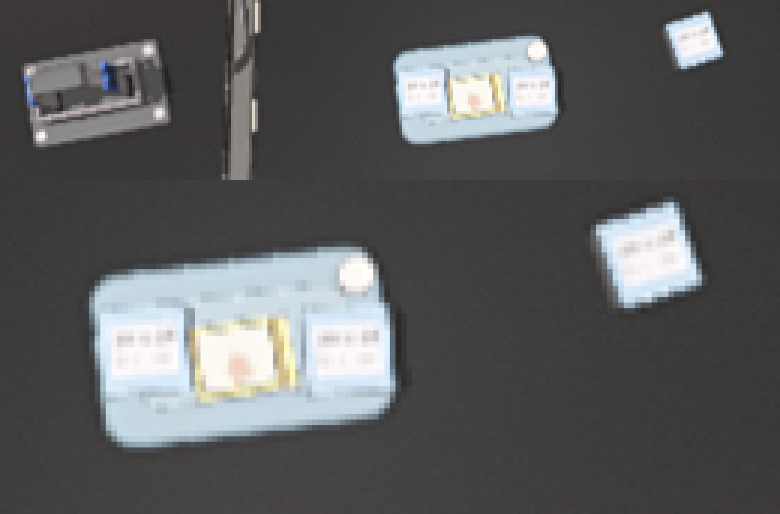

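The crop shows the pack yawed slightly. The lids are bright against it, at about (281,220) and (317,219), and the four foot screws are visible. Next I measure.

```bash
python3 - <<'E'
from h import *
t=cv2.imread('pics/top0.png');hsv=cv2.cvtColor(t,cv2.COLOR_BGR2HSV)
def rect(mask,name,z,roi):
    m=np.zeros_like(mask);x0,y0,x1,y1=roi;m[y0:y1,x0:x1]=mask[y0:y1,x0:x1]
    c=max(cv2.findContours(m,cv2.RETR_EXTERNAL,cv2.CHAIN_APPROX_NONE)[0],key=cv2.contourArea).reshape(-1,2)
    P=plane('top',c,z)[:,:2].astype(np.float32)*1000
    (cx,cy),(w,h),a=cv2.minAreaRect(P);b=cv2.boxPoints(((cx,cy),(w,h),a))
    print(name,'c',round(cx,1),round(cy,1),'wh',round(w,1),round(h,1),'ang',round(a,1))
V=hsv[:,:,2];S=hsv[:,:,1]
obj=(V>120).astype(np.uint8)*255
rect(obj,'pack@22',.022,(262,195,335,245))
rect(obj,'base@20',.020,(355,190,390,220))
for th in(218,225,232):
  b=(V>th).astype(np.uint8)*255
  rect(b,f'boxL{th}',.042,(262,210,290,234));rect(b,f'boxR{th}',.042,(307,206,330,232))
  rect(b,f'base{th}',.020,(355,190,390,220))
y=((hsv[:,:,0]<35)&(hsv[:,:,0]>12)&(S>8)).astype(np.uint8)*255
rect(y,'block@6',.028,(284,205,314,232))
sc=[]
for x,yy in((150,47),(160,114),(40,136),(30,70)):
    u,v=140+x/3,190+yy/3;u0,v0=int(u)-3,int(v)-3
    g=V[v0:v0+7,u0:u0+7].astype(float);g=np.clip(g-140,0,None);Y,X=np.mgrid[v0:v0+7,u0:u0+7]
    sc.append([(X*g).sum()/g.sum(),(Y*g).sum()/g.sum()] if g.sum() else [u,v])
P=plane('top',sc,.007);print(np.round(sc,1).tolist(),P.round(4).tolist(),P.mean(0))
# side view cross-check
s=cv2.imread('pics/side0.png');
cv2.imwrite('pics/c1.png',np.vstack([cv2.resize(s[205:290,215:345],None,fx=4,fy=3.5,interpolation=3),cv2.resize(s[145:205,170:300],None,fx=4,fy=4,interpolation=3)]))
print('blue', [ (int(x),int(y)) for y,x in np.argwhere((S>150)&(hsv[:,:,0]>100)&(hsv[:,:,0]<125)&(V>90)) if 140<x<200 and 200<y<240])
E
```

```text
pack@22 c 499.5 -272.8 wh 69.2 116.4 ang 7.6
base@20 c 537.8 -434.3 wh 35.3 35.3 ang 17.5
boxL218 c 492.9 -233.3 wh 49.3 36.5 ang 0.8
boxR218 c 500.2 -308.2 wh 54.1 36.6 ang 0.0
base218 c 538.0 -434.5 wh 31.2 31.6 ang 17.3
boxL225 c 493.5 -233.0 wh 40.4 32.6 ang 8.0
boxR225 c 496.9 -308.3 wh 47.4 36.6 ang 0.0
base225 c 537.9 -434.6 wh 30.2 31.7 ang 17.2
boxL232 c 496.0 -233.1 wh 34.3 32.1 ang 0.8
boxR232 c 497.0 -311.5 wh 30.1 34.6 ang 90.0
base232 c 538.0 -434.6 wh 30.1 31.6 ang 17.3
block@6 c 494.5 -272.1 wh 29.2 39.9 ang 8.8
[[188.9, 206.2], [192.6, 227.2], [153.3, 234.9], [149.3, 213.9]] [[0.5268, -0.0284, 0.007], [0.4798, -0.0386, 0.007], [0.4609, 0.0497, 0.007], [0.508, 0.0612, 0.007]] [0.49387844 0.01096884 0.007     ]
blue [(175, 214), (175, 215), (175, 216), (175, 218), (175, 219), (151, 224)]
```

View pics/c1.png

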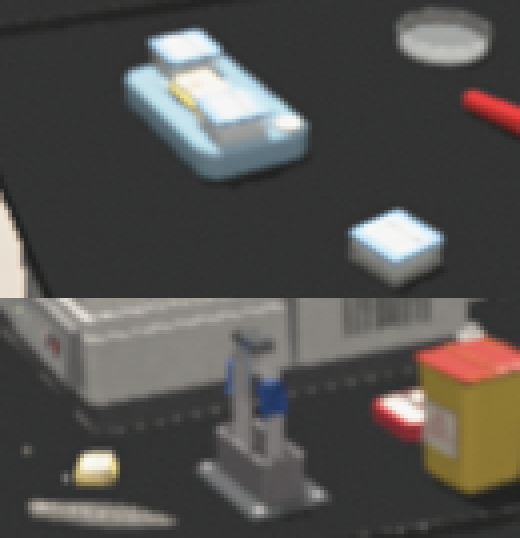

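Both views agree with the layout: the pack is yawed about 7.6° and the stand about 12°. The block's orientation is still ambiguous, so I'll settle it once the boxes are cleared. Now I compute the box lid centres and the first move.

```bash
cat >> h.py <<'E'
def go(x,y,z,yaw):
    s=robot.observe();T=R.from_euler('xyz',s['tool_rot']);d=T.inv().apply(np.array([x,y,z])-s['tool_pos'])
    r=(T.inv()*R.from_euler('xyz',[np.pi,0,np.radians(yaw)])).as_rotvec()
    print('to',x,y,z,yaw,'shift',d.round(4),'turn',r.round(3))
E
python3 - <<'E'
from h import *
f=5.57
for n,c in(('L',[(105,310),(185,308),(188,388),(110,388)]),('R',[(310,310),(388,308),(393,388),(310,392)])):
    uv=[(255+x/f-.4,190+(y-180)/f-.4) for x,y in c];P=plane('top',uv,.042)*1000
    print(n,P[:,:2].round(0).tolist(),P.mean(0).round(1))
# edges between lid and pack along rows: profile
t=cv2.imread('pics/top0.png')
print(t[220,262:336].tolist())
go(.500,-.311,.12,97.6)
E
```

```text
L [[511.0, -218.0], [512.0, -249.0], [481.0, -250.0], [481.0, -220.0]] [ 496.4 -234.2   42. ]
R [[512.0, -297.0], [513.0, -327.0], [482.0, -329.0], [480.0, -297.0]] [ 497.  -312.5   42. ]
[[63, 62, 62], [63, 62, 63], [63, 61, 62], [63, 63, 63], [64, 63, 63], [62, 61, 62], [63, 63, 63], [62, 61, 62], [56, 55, 58], [85, 80, 74], [201, 190, 169], [248, 235, 221], [251, 237, 223], [248, 246, 249], [241, 240, 244], [250, 248, 251], [253, 250, 252], [252, 249, 251], [252, 250, 252], [252, 249, 251], [252, 250, 252], [249, 247, 250], [247, 246, 249], [249, 249, 252], [255, 252, 255], [254, 237, 219], [194, 178, 161], [128, 172, 193], [182, 204, 215], [245, 250, 252], [243, 250, 252], [241, 249, 251], [240, 249, 251], [241, 249, 251], [236, 245, 249], [236, 245, 250], [240, 249, 251], [241, 249, 251], [241, 249, 251], [241, 249, 251], [244, 251, 253], [247, 251, 253], [145, 184, 202], [133, 189, 208], [196, 250, 254], [206, 229, 226], [230, 220, 206], [174, 163, 152], [248, 234, 215], [252, 243, 236], [245, 244, 248], [246, 245, 248], [253, 250, 252], [252, 250, 252], [252, 249, 252], [251, 249, 251], [252, 249, 252], [251, 250, 252], [249, 248, 251], [249, 249, 252], [252, 250, 252], [255, 247, 242], [255, 241, 225], [119, 108, 97], [39, 38, 42], [54, 53, 54], [68, 66, 67], [67, 67, 68], [66, 65, 66], [68, 66, 68], [67, 66, 66], [65, 65, 66], [68, 67, 67], [67, 65, 67]]
to 0.5 -0.311 0.12 97.6 shift [ 0.4011 -0.0935  0.0911] turn [-1.000e-03 -1.000e-03 -1.439e+00]
```

```bash
python3 -m jog '[[[0.4,0.04,-0.01,0,-0.12],[0.4,0.08,-0.02,0,-0.24],[0.4,0.12,-0.03,0,-0.36],[0.4,0.16,-0.04,0,-0.48],[0.4,0.20,-0.05,0,-0.60]]]' 20 && python3 - <<'E'
from h import *
go(.499,-.312,.12,97.6)
E
```

```text
time: 0.52
tool_pos: [0.3186, -0.4047, 0.2113]
tool_rot: [-3.141, -0.0, 0.87]
contact_force: [0.5, -0.5, 0.0]
opening: 0.0658
grip_force: 0.0
to 0.499 -0.312 0.12 97.6 shift [0.1872 0.0782 0.0912] turn [-0.    -0.    -0.833]
```

```bash
python3 -m jog '[[[0.4,0.035,0.016,0.015,-0.12],[0.4,0.07,0.032,0.03,-0.24],[0.4,0.105,0.048,0.045,-0.36],[0.4,0.14,0.064,0.06,-0.48],[0.4,0.18,0.075,0.075,-0.60]]]' && python3 -m jog '[[[0.4,0,0,0,-0.12],[0.4,0,0,0,-0.23],[0.4,0,0,0,-0.23],[0.4,0,0,0,-0.23]]]' && python3 - <<'E'
from h import *
go(.499,-.312,.032,97.6)
im=rd('top','t1');crop(im,240,160,400,260,5,'t1c')
E
```

```text
time: 0.93
tool_pos: [0.4909, -0.3184, 0.1361]
tool_rot: [-3.141, 0.0, 1.47]
contact_force: [1.1, -1.1, 0.2]
opening: 0.0643
grip_force: 0.0
time: 1.27
tool_pos: [0.4892, -0.3189, 0.137]
tool_rot: [-3.141, -0.0, 1.692]
contact_force: [-0.7, -0.4, 0.3]
opening: 0.0641
grip_force: 0.0
to 0.499 -0.312 0.032 97.6 shift [0.0056 0.0106 0.105 ] turn [-0.001 -0.    -0.012]
```

View pics/t1c.png

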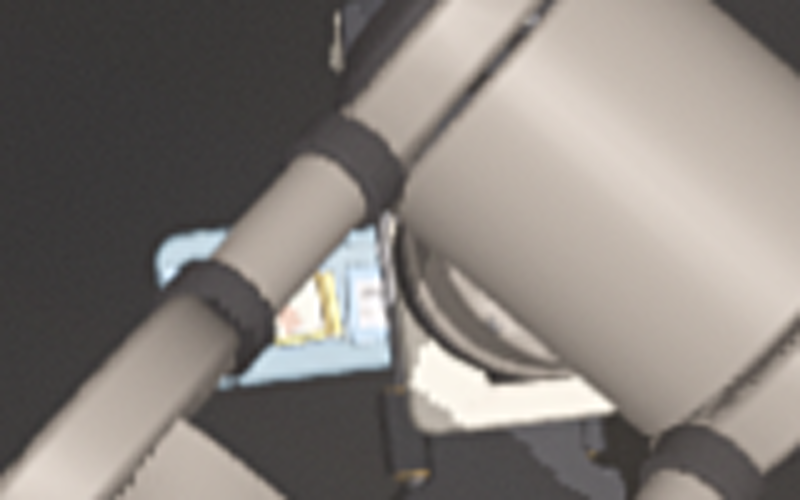

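The view is blocked by the arm, but the block and box B (left edge near (318,218)) are visible and undisturbed. There's a cap on the pack beside box B, so I'll keep the tips 8 mm above the pack.

```bash
python3 -m jog '[[[0.4,0.006,0.01,0.03,-0.01],[0.4,0.006,0.0105,0.06,-0.01],[0.4,0.006,0.0105,0.08,-0.01],[0.4,0.006,0.0105,0.095,-0.01],[0.4,0.006,0.0105,0.099,-0.01]]]' && python3 -m jog '[[[-0.6,0,0,0,0],[-0.6,0,0,0,0],[-0.6,0,0,0,0],[-0.6,0,0,0,0],[-0.6,0,0,0,0]]]' 20
```

```text
time: 1.73
tool_pos: [0.4973, -0.3113, 0.0359]
tool_rot: [-3.139, -0.003, 1.701]
contact_force: [0.0, 0.7, 0.5]
opening: 0.0643
grip_force: 0.0
time: 2.15
tool_pos: [0.4995, -0.3123, 0.0394]
tool_rot: [3.14, 0.002, 1.704]
contact_force: [-0.6, 0.1, 0.2]
opening: 0.0357
grip_force: 0.0
```

```bash
python3 -m jog '[[[-0.6,0,0,0,0],[-0.6,0,0,0,0],[-0.6,0,0,0,0],[-0.6,0,0,0,0]]]' 20; python3 -m jog '[[[-0.6,0,0,-0.01,0],[-0.6,0,0,-0.03,0],[-0.6,0,0,-0.05,0],[-0.6,0,0,-0.07,0],[-0.6,0,0,-0.07,0]]]' && python3 - <<'E'
from h import *
go(.538,-.4345,.11,107.4)
im=rd('side','s2');crop(im,190,180,350,300,5,'s2c')
E
```

```text
time: 2.48
tool_pos: [0.499, -0.3118, 0.0384]
tool_rot: [3.142, 0.0, 1.705]
contact_force: [0.3, 0.3, 0.1]
opening: 0.0185
grip_force: 0.0
time: 2.9
tool_pos: [0.501, -0.3134, 0.1133]
tool_rot: [3.136, 0.006, 1.705]
contact_force: [0.4, -0.2, 0.9]
opening: 0.0184
grip_force: 0.0
to 0.538 -0.4345 0.11 107.4 shift [-0.125   0.0204  0.0041] turn [ 0.005  0.006 -0.17 ]
```

View pics/s2c.png

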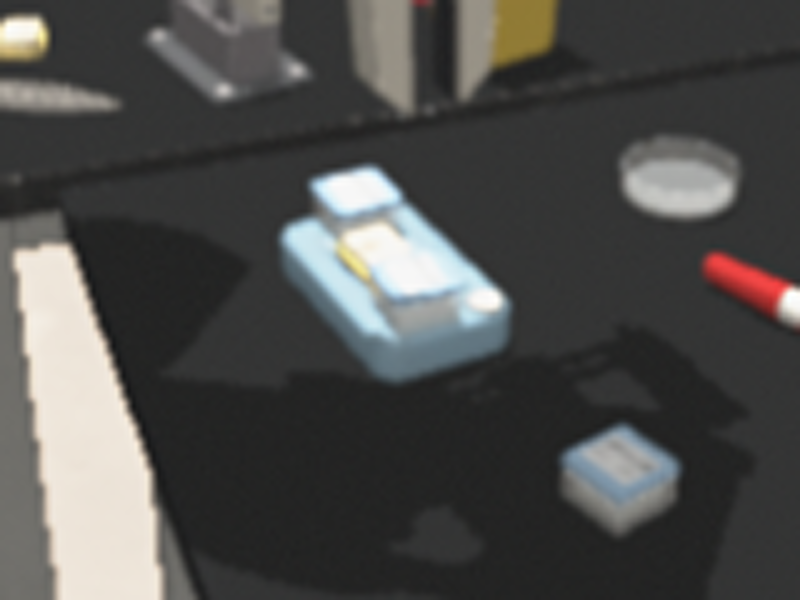

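The box stayed on the pack and the fingers closed on nothing: the fingertips show at about (273–282,200) in the side view. I'll compare that with the projection.

```bash
python3 - <<'E'
from h import *
s=robot.observe();p=np.array(s['tool_pos']);print(p,s['qpos'],robot.nose_length,s['opening'])
print(proj('side',[p,p-[0,0,.008],[.5,-.312,.042],[.494,-.234,.042],[.538,-.4345,.02]]).round(1))
# triangulate lid centres from both views (crop px /5 +offset)
for n,a,b in(('B',(317.3,220.),(190+415/5,180+268/5)),('A',(280.8,219.6),(190+355/5,180+192/5)),('base',(371,204),(190+621/5,180+462/5))):
    o1,d1=ray('top',[a]);o2,d2=ray('side',[b]);A=np.c_[d1[0],-d2[0]];k=np.linalg.lstsq(A,o2-o1,rcond=None)[0]
    print(n,(o1+k[0]*d1[0]).round(4),(o2+k[1]*d2[0]).round(4))
E
```

```text
[ 0.50021561 -0.31282411  0.11119933] [-6.88691151e-01  5.48366210e-01  1.48310285e+00 -8.10886819e-05
  1.10478689e+00 -8.22659048e-01] 0.008 0.01806342955358454
[[273.2 206.1]
 [273.2 209.4]
 [273.  233.6]
 [259.3 217.5]
 [312.4 270.7]]
B [ 0.497  -0.3121  0.0422] [ 0.4997 -0.3128  0.0426]
A [ 0.4971 -0.2339  0.0387] [ 0.4981 -0.2342  0.0388]
base [ 0.5362 -0.4355  0.016 ] [ 0.5408 -0.4371  0.017 ]
```

Boxes are where I measured them, but the visible fingertips sit roughly 15–20 mm higher than nominal. I'll go down again in small steps, watching the force.

```bash
python3 -m jog '[[[0.4,0,0,0,0],[0.4,0,0,0.02,0],[0.4,0,0,0.04,0],[0.4,0,0,0.06,0],[0.4,0,0,0.073,0]]]' 20; python3 -m jog '[[[0.4,0,0,0,0],[0.4,0,0,0.002,0],[0.4,0,0,0.004,0],[0.4,0,0,0.004,0]]]';python3 -m jog '[[[-0.6,0,0,0,0],[-0.6,0,0,0,0],[-0.6,0,0,0,0],[-0.6,0,0,0,0],[-0.6,0,0,0,0]]]' 20
```

```text
time: 3.37
tool_pos: [0.4974, -0.3106, 0.0322]
tool_rot: [-3.138, -0.003, 1.705]
contact_force: [-0.2, 0.8, 0.2]
opening: 0.047
grip_force: 0.0
time: 3.7
tool_pos: [0.4992, -0.312, 0.0317]
tool_rot: [3.141, 0.001, 1.705]
contact_force: [-0.6, -0.2, -0.6]
opening: 0.0641
grip_force: 0.0
time: 4.12
tool_pos: [0.4991, -0.3119, 0.0316]
tool_rot: [3.141, 0.0, 1.705]
contact_force: [0.5, -0.5, -0.5]
opening: 0.0356
grip_force: 0.0
```

```bash
python3 -m jog '[[[-0.6,0,0,0,0],[-0.6,0,0,0,0],[-0.6,0,0,0,0]]]' 20; python3 - <<'E'
from h import *
im=rd('side','s3');c=im[170:250,230:330].astype(float);c=255*(c/255)**.5
cv2.imwrite('pics/s3c.png',cv2.resize(c.astype(np.uint8),None,fx=7,fy=7,interpolation=3))
E
```

```text
time: 4.37
tool_pos: [0.499, -0.3118, 0.0314]
tool_rot: [-3.142, 0.0, 1.705]
contact_force: [0.1, -0.2, 0.5]
opening: 0.0196
grip_force: 0.0
```

View pics/s3c.png

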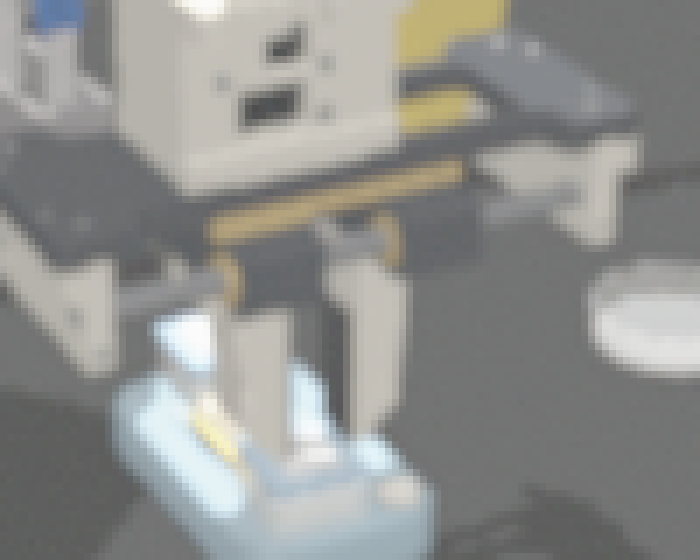

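The picture shows the fingertips just above box B's lid, at crop (300,460), and the box undisturbed. So the real tips are about 20 mm short of nominal, and I'll go 14 mm deeper.

```bash
python3 -m jog '[[[0.4,0,0,0,0],[0.4,0,0,0,0],[0.4,0,0,0,0],[0.4,0,0,0,0],[0.4,0,0,0,0]]]' 20; python3 -m jog '[[[0.4,0,0,0,0],[0.4,0,0,0,0],[0.4,0,0,0.004,0],[0.4,0,0,0.009,0],[0.4,0,0,0.014,0]]]'; python3 -m jog '[[[-0.3,0,0,0,0],[-0.3,0,0,0,0],[-0.3,0,0,0,0],[-0.3,0,0,0,0],[-0.3,0,0,0,0]]]' 20;python3 -m jog '[[[-0.5,0,0,0,0],[-0.5,0,0,0,0]]]' 20
```

```text
time: 4.83
tool_pos: [0.499, -0.3119, 0.0313]
tool_rot: [-3.142, 0.0, 1.705]
contact_force: [-0.2, 0.1, -0.4]
opening: 0.0477
grip_force: 0.0
time: 5.25
tool_pos: [0.4989, -0.3118, 0.0168]
tool_rot: [-3.142, 0.0, 1.705]
contact_force: [-0.0, -0.8, -0.6]
opening: 0.0644
grip_force: 0.0
time: 5.67
tool_pos: [0.4991, -0.312, 0.0176]
tool_rot: [3.141, 0.0, 1.705]
contact_force: [0.3, 0.8, -0.7]
opening: 0.0357
grip_force: 0.1
time: 5.83
tool_pos: [0.4991, -0.3119, 0.0175]
tool_rot: [3.141, 0.0, 1.705]
contact_force: [-0.4, -0.2, -0.2]
opening: 0.0328
grip_force: 19.8
```

Box B is gripped: opening 32.8 mm, 19.8 N. I lift it and carry it over to the base.

```bash
python3 -m jog '[[[-0.5,0,0,-0.01,0],[-0.5,0,0,-0.03,0],[-0.5,0,0,-0.05,0],[-0.5,0,0,-0.06,0]]]' 20; python3 -m jog '[[[-0.5,-0.03,0.005,0,-0.05],[-0.5,-0.06,0.01,0,-0.1],[-0.5,-0.09,0.015,0,-0.15],[-0.5,-0.12,0.02,0,-0.17],[-0.5,-0.125,0.02,0,-0.17]]]';  python3 -m jog '[[[-0.5,0,0,0,0],[-0.5,0,0,0,0],[-0.5,0,0,0,0]]]';python3 - <<'E'
from h import *
for i in range(3):go(.538,-.4345,.017,107.4);rd('side','s4')
im=cv2.imread('pics/s4.png');crop(im,230,170,360,290,5,'s4c')
E
```

```text
time: 6.17
tool_pos: [0.5, -0.3126, 0.0803]
tool_rot: [3.139, 0.003, 1.705]
contact_force: [-0.3, 0.8, 0.4]
opening: 0.0323
grip_force: 19.8
time: 6.58
tool_pos: [0.536, -0.4376, 0.0775]
tool_rot: [3.141, 0.004, 1.873]
contact_force: [-0.9, -0.6, -1.0]
opening: 0.0328
grip_force: 19.8
time: 6.83
tool_pos: [0.5352, -0.4316, 0.0773]
tool_rot: [-3.141, -0.001, 1.875]
contact_force: [0.2, 0.1, -0.6]
opening: 0.0329
grip_force: 19.8
to 0.538 -0.4345 0.017 107.4 shift [-0.0037  0.0018  0.0603] turn [-0.    -0.001  0.001]
to 0.538 -0.4345 0.017 107.4 shift [-0.0036  0.0016  0.0605] turn [-0.    -0.001  0.001]
to 0.538 -0.4345 0.017 107.4 shift [-0.0035  0.0015  0.0607] turn [-0.    -0.001  0.001]
```

View pics/s4c.png

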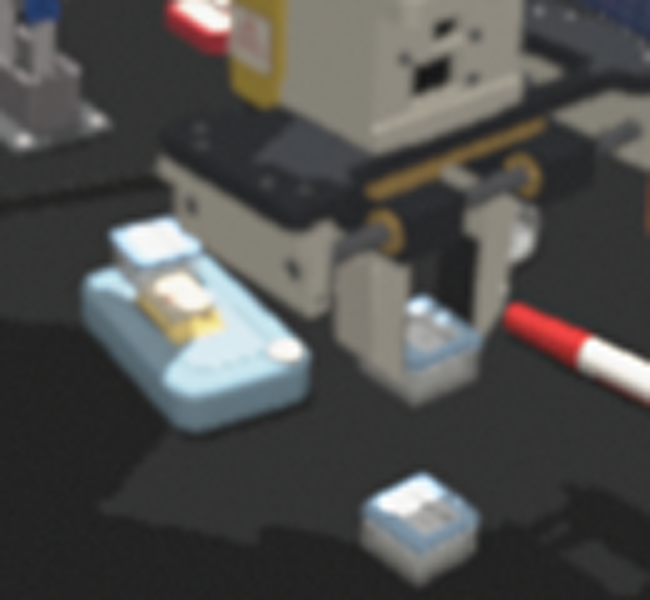

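Box B is held level at crop (418,350) above the base at (418,530), with their edges parallel, and the block is undisturbed. I lower it and release.

```bash
python3 -m jog '[[[-0.5,-0.0035,0.0015,0.02,0],[-0.5,-0.0035,0.0015,0.04,0],[-0.5,-0.0035,0.0015,0.05,0],[-0.5,-0.0035,0.0015,0.057,0],[-0.5,-0.0035,0.0015,0.059,0]]]' 20; python3 -m jog '[[[-0.5,0,0,0.0,0],[-0.5,0,0,0.0008,0],[-0.5,0,0,0.0016,0],[-0.5,0,0,0.0016,0]]]'
```

```text
time: 7.4
tool_pos: [0.5376, -0.4351, 0.0172]
tool_rot: [-3.141, -0.002, 1.875]
contact_force: [0.0, 0.3, -1.1]
opening: 0.0329
grip_force: 19.8
time: 7.73
tool_pos: [0.5383, -0.4363, 0.0175]
tool_rot: [3.141, 0.001, 1.875]
contact_force: [0.2, 0.4, -1.0]
opening: 0.0329
grip_force: 19.8
```

```bash
python3 -m jog '[[[-0.5,0,0,0,0],[-0.5,0,0,0,0]]]'; python3 - <<'E'
from h import *
for i in range(2):go(.538,-.4345,.0160,107.4);rd('side','s5')
E
```

```text
time: 7.9
tool_pos: [0.5381, -0.4361, 0.0172]
tool_rot: [3.141, 0.001, 1.875]
contact_force: [0.7, -0.3, -0.7]
opening: 0.033
grip_force: 19.8
to 0.538 -0.4345 0.016 107.4 shift [0.0016 0.0003 0.0012] turn [0.    0.001 0.   ]
to 0.538 -0.4345 0.016 107.4 shift [0.0015 0.0004 0.0011] turn [0.    0.001 0.   ]
```

```bash
python3 -m jog '[[[-0.5,0.001,0,0,0],[-0.5,0.001,0,0.0006,0],[-0.5,0.001,0,0.0012,0],[-0.5,0.001,0,0.0012,0]]]' ; python3 -m jog '[[[0.4,0,0,0,0],[0.4,0,0,0,0],[0.4,0,0,0,0],[0.4,0,0,0,0],[0.4,0,0,0,0]]]'; python3 -m jog '[[[0.4,0,0,0,0],[0.4,0,0,-0.02,0],[0.4,0,0,-0.04,0],[0.4,0,0,-0.07,0],[0.4,0,0,-0.09,0]]]'; python3 - <<'E'
from h import *
go(.4965,-.234,.09,97.7)
E
```

```text
time: 8.33
tool_pos: [0.5377, -0.435, 0.0156]
tool_rot: [3.142, 0.0, 1.875]
contact_force: [0.6, 0.9, -0.4]
opening: 0.0327
grip_force: 19.8
time: 8.75
tool_pos: [0.5377, -0.435, 0.0156]
tool_rot: [-3.142, 0.0, 1.875]
contact_force: [0.2, 0.2, -0.3]
opening: 0.0609
grip_force: 0.0
time: 9.17
tool_pos: [0.5381, -0.4354, 0.1079]
tool_rot: [3.141, 0.002, 1.875]
contact_force: [1.1, -1.1, 1.1]
opening: 0.0643
grip_force: 0.0
to 0.4965 -0.234 0.09 97.7 shift [0.2046 0.0206 0.0176] turn [0.001 0.002 0.17 ]
```

```bash
python3 -m jog '[[[0.4,0.04,0.004,0,0.04],[0.4,0.08,0.008,0,0.08],[0.4,0.12,0.012,0,0.12],[0.4,0.16,0.016,0,0.17],[0.4,0.2,0.02,0,0.17]]]' ; python3 -m jog '[[[0.4,0.004,0,0,0],[0.4,0.004,0,0,0],[0.4,0.004,0,0,0],[0.4,0.004,0,0,0]]]'; python3 - <<'E'
from h import *
for i in range(2):
    im=rd('top','t6');go(.4965,-.234,.0175,97.7)
V=cv2.cvtColor(im,cv2.COLOR_BGR2HSV)[:,:,2]
m=np.zeros_like(V);m[185:225,350:400]=(V[185:225,350:400]>120)*255
c=max(cv2.findContours(m,0,1)[0],key=cv2.contourArea).reshape(-1,2);P=plane('top',c,.04)[:,:2].astype(np.float32)*1000;print(cv2.minAreaRect(P),len(c))
cv2.imwrite('pics/t6c.png',np.hstack([cv2.resize(im[180:230,345:405],None,fx=6,fy=6,interpolation=3),cv2.resize(rd('side','s6')[225:290,270:345],None,fx=5,fy=4.6153,interpolation=3)[:300]]))
E
```

```text
time: 9.58
tool_pos: [0.4962, -0.2365, 0.1057]
tool_rot: [3.141, 0.0, 1.702]
contact_force: [-0.1, -0.0, -0.9]
opening: 0.0643
grip_force: 0.0
time: 9.92
tool_pos: [0.497, -0.2357, 0.1058]
tool_rot: [3.141, 0.001, 1.704]
contact_force: [-0.1, 0.2, 0.7]
opening: 0.0642
grip_force: 0.0
to 0.4965 -0.234 0.0175 97.7 shift [ 0.0019 -0.0002  0.0881] turn [ 0.001  0.001 -0.002]
to 0.4965 -0.234 0.0175 97.7 shift [0.0018 0.     0.0879] turn [ 0.     0.001 -0.002]
((536.7076416015625, -431.45953369140625), (35.37210464477539, 38.78276824951172), 15.44469165802002) 58
```

View pics/t6c.png

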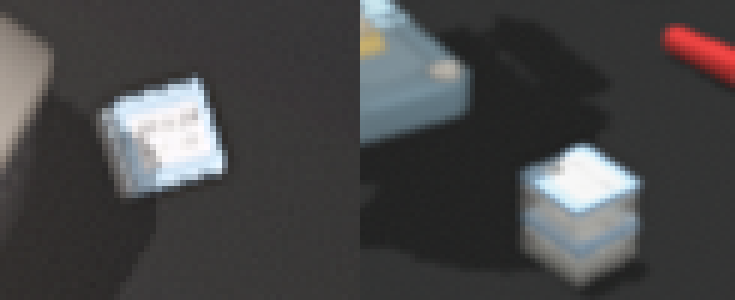

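Side and top views show the two boxes squarely stacked, with the top lid at side-crop (580,178). Now box A.

```bash
python3 -m jog '[[[0.4,0.0015,0,0.03,0],[0.4,0.0015,0,0.05,0],[0.4,0.0015,0,0.07,0],[0.4,0.0015,0,0.083,0],[0.4,0.0015,0,0.088,0]]]' 20 ; python3 -m jog '[[[0,0,0,0,0],[-0.2,0,0,0,0],[-0.4,0,0,0,0],[-0.4,0,0,0,0],[-0.5,0,0,0,0]]]' 20; python3 -m jog '[[[-0.5,0,0,0,0],[-0.5,0,0,0,0],[-0.5,0,0,0,0]]]' 20; python3 -m jog '[[[-0.5,0,0,-0.01,0],[-0.5,0,0,-0.03,0],[-0.5,0,0,-0.06,0],[-0.5,0,0,-0.085,0],[-0.5,0,0,-0.085,0]]]'; python3 - <<'E'
from h import *
go(.538,-.435,.1,107.4)
E
```

```text
time: 10.48
tool_pos: [0.495, -0.2329, 0.0152]
tool_rot: [-3.139, -0.002, 1.704]
contact_force: [-1.0, 1.2, -0.0]
opening: 0.0644
grip_force: 0.0
time: 10.9
tool_pos: [0.4967, -0.2331, 0.0185]
tool_rot: [3.14, 0.001, 1.705]
contact_force: [-0.1, -0.1, 0.1]
opening: 0.0355
grip_force: 0.0
time: 11.15
tool_pos: [0.4966, -0.233, 0.0183]
tool_rot: [3.141, 0.001, 1.705]
contact_force: [-0.6, 0.4, 6.2]
opening: 0.0328
grip_force: 19.9
time: 11.57
tool_pos: [0.4987, -0.2342, 0.1079]
tool_rot: [3.135, 0.006, 1.705]
contact_force: [-0.2, -0.3, -1.2]
opening: 0.0329
grip_force: 19.9
to 0.538 -0.435 0.1 107.4 shift [-0.2042  0.012   0.0092] turn [ 0.006  0.006 -0.17 ]
```

```bash
python3 -m jog '[[[-0.5,-0.04,0.003,0,-0.04],[-0.5,-0.08,0.006,0,-0.08],[-0.5,-0.12,0.009,0,-0.12],[-0.5,-0.16,0.012,0,-0.17],[-0.5,-0.2,0.012,0,-0.17]]]' ; python3 -m jog '[[[-0.5,-0.003,0,0,0],[-0.5,-0.003,0,0,0],[-0.5,-0.003,0,0,0],[-0.5,-0.003,0,0,0],[-0.5,-0.003,0,0,0]]]'; python3 - <<'E'
from h import *
for i in range(3):
    im=rd('side','s7');go(.5378,-.435,.0365,107.4)
cv2.imwrite('pics/s7c.png',cv2.resize(im[170:290,250:350],None,fx=5,fy=5,interpolation=3))
E
```

```text
time: 11.98
tool_pos: [0.535, -0.4306, 0.1024]
tool_rot: [-3.142, -0.001, 1.878]
contact_force: [0.1, -0.2, -0.2]
opening: 0.0327
grip_force: 19.9
time: 12.4
tool_pos: [0.5359, -0.4306, 0.1028]
tool_rot: [-3.141, -0.001, 1.876]
contact_force: [1.1, -0.6, 0.4]
opening: 0.0327
grip_force: 19.9
to 0.5378 -0.435 0.0365 107.4 shift [-0.0046  0.0005  0.0665] turn [ 0.    -0.     0.002]
to 0.5378 -0.435 0.0365 107.4 shift [-0.0043  0.0005  0.0666] turn [0.    0.    0.002]
to 0.5378 -0.435 0.0365 107.4 shift [-0.0041  0.0006  0.0666] turn [0.    0.    0.001]
```

```bash
python3 -m jog '[[[-0.5,-0.004,0.0005,0.02,0],[-0.5,-0.004,0.0005,0.04,0],[-0.5,-0.004,0.0005,0.052,0],[-0.5,-0.004,0.0005,0.06,0],[-0.5,-0.004,0.0005,0.062,0]]]' ; python3 -m jog '[[[-0.5,0,0,0,0],[-0.5,0,0,0,0],[-0.5,0,0,0,0],[-0.5,0,0,0,0],[-0.5,0,0,0,0]]]'; python3 - <<'E'
from h import *
for i in range(3): im=rd('side','s8');go(.5378,-.435,.0365,107.4)
E
```

```text
time: 12.97
tool_pos: [0.5368, -0.435, 0.0389]
tool_rot: [-3.14, -0.002, 1.875]
contact_force: [-0.7, 0.2, -0.4]
opening: 0.0328
grip_force: 19.9
time: 13.38
tool_pos: [0.5376, -0.4362, 0.0414]
tool_rot: [3.141, 0.001, 1.875]
contact_force: [-0.5, 0.5, -0.5]
opening: 0.0327
grip_force: 19.9
to 0.5378 -0.435 0.0365 107.4 shift [0.0009 0.0005 0.0047] turn [0.    0.001 0.   ]
to 0.5378 -0.435 0.0365 107.4 shift [0.0009 0.0006 0.0045] turn [0.    0.001 0.   ]
to 0.5378 -0.435 0.0365 107.4 shift [0.0008 0.0006 0.0044] turn [0.    0.001 0.   ]
```

```bash
python3 -m jog '[[[-0.5,0.0008,0.0005,0.0015,0],[-0.5,0.0008,0.0005,0.003,0],[-0.5,0.0008,0.0005,0.004,0],[-0.5,0.0008,0.0005,0.0045,0],[-0.5,0.0008,0.0005,0.0045,0]]]' ; python3 -m jog '[[[0.4,0,0,0,0],[0.4,0,0,0,0],[0.4,0,0,0,0],[0.4,0,0,0,0],[0.4,0,0,0,0]]]'; python3 -m jog '[[[0.4,0,0,0,0],[0.4,0,0,-0.02,0],[0.4,0,0,-0.05,0],[0.4,0,0,-0.08,0],[0.4,0,0,-0.12,0]]]'; python3 - <<'E'
from h import *
go(.494,.011,.17,12)
E
```

```text
time: 13.95
tool_pos: [0.5376, -0.4349, 0.0364]
tool_rot: [3.142, 0.0, 1.875]
contact_force: [-1.6, 0.3, 3.3]
opening: 0.0326
grip_force: 19.9
time: 14.37
tool_pos: [0.5376, -0.4349, 0.0359]
tool_rot: [-3.141, -0.0, 1.875]
contact_force: [-0.2, 1.0, -0.3]
opening: 0.0611
grip_force: 0.0
time: 14.78
tool_pos: [0.5366, -0.434, 0.155]
tool_rot: [-3.139, -0.004, 1.875]
contact_force: [0.3, -0.1, -1.1]
opening: 0.0643
grip_force: 0.0
to 0.494 0.011 0.17 12 shift [ 0.4374  0.0925 -0.0135] turn [-5.000e-03 -1.000e-03  1.665e+00]
```

```bash
python3 -m jog '[[[0.6,0.04,0.008,-0.01,0.12],[0.6,0.08,0.016,-0.02,0.24],[0.6,0.12,0.024,-0.03,0.36],[0.6,0.16,0.032,-0.04,0.48],[0.8,0.2,0.04,-0.04,0.6]]]' ; python3 - <<'E'
from h import *
go(.494,.011,.18,12)
E
```

```text
time: 15.2
tool_pos: [0.5162, -0.2315, 0.1982]
tool_rot: [3.138, 0.001, 1.268]
contact_force: [0.6, 0.3, 0.9]
opening: 0.0768
grip_force: 0.0
to 0.494 0.011 0.18 12 shift [ 0.2249 -0.0935  0.0176] turn [ 4.000e-03 -1.000e-03  1.059e+00]
```

```bash
python3 -m jog '[[[0.8,0.035,-0.014,0,0.12],[0.8,0.07,-0.028,0,0.24],[0.8,0.105,-0.042,0,0.36],[0.8,0.14,-0.056,0,0.48],[0.8,0.175,-0.07,0,0.6]]]' ; python3 -m jog '[[[0.8,0,0,0,0.12],[0.8,0,0,0,0.24],[0.8,0,0,0,0.36],[0.8,0,0,0,0.46],[0.8,0,0,0,0.46]]]' ; python3 - <<'E'
from h import *
for i in range(2): im=rd('top','t9');s=rd('side','s9')
go(.494,.011,.18,12)
V=cv2.cvtColor(im,cv2.COLOR_BGR2HSV)[:,:,2]
m=np.zeros_like(V);m[180:230,345:405]=(V[180:230,345:405]>200)*255
c=max(cv2.findContours(m,0,1)[0],key=cv2.contourArea).reshape(-1,2);P=plane('top',c,.06)[:,:2].astype(np.float32)*1000;print(cv2.minAreaRect(P),cv2.boundingRect(c))
a=cv2.resize(im[180:240,260:400],None,fx=5,fy=5,interpolation=3)
b=cv2.resize(s[110:210,140:300],None,fx=3,fy=2.9,interpolation=3);b2=cv2.resize(s[205:290,245:345],None,fx=2.2,fy=3.41,interpolation=3)
o=np.zeros((595,700,3),np.uint8);o[:300]=a;o[300:590,:480]=b;o[300:590,480:700]=b2[:290]
cv2.imwrite('pics/c9.png',o)
E
```

```text
time: 15.62
tool_pos: [0.4998, -0.0452, 0.1963]
tool_rot: [3.141, -0.0, 0.676]
contact_force: [1.0, 0.4, -0.2]
opening: 0.0825
grip_force: 0.0
time: 16.03
tool_pos: [0.5003, -0.0469, 0.1962]
tool_rot: [3.141, -0.0, 0.219]
contact_force: [-0.4, -0.5, 0.3]
opening: 0.0828
grip_force: 0.0
to 0.494 0.011 0.18 12 shift [ 0.0068 -0.058   0.0161] turn [ 0.    -0.     0.015]
((536.6168212890625, -431.16748046875), (33.84933090209961, 39.19447708129883), 16.241336822509766) (364, 192, 21, 19)
```

View pics/c9.png

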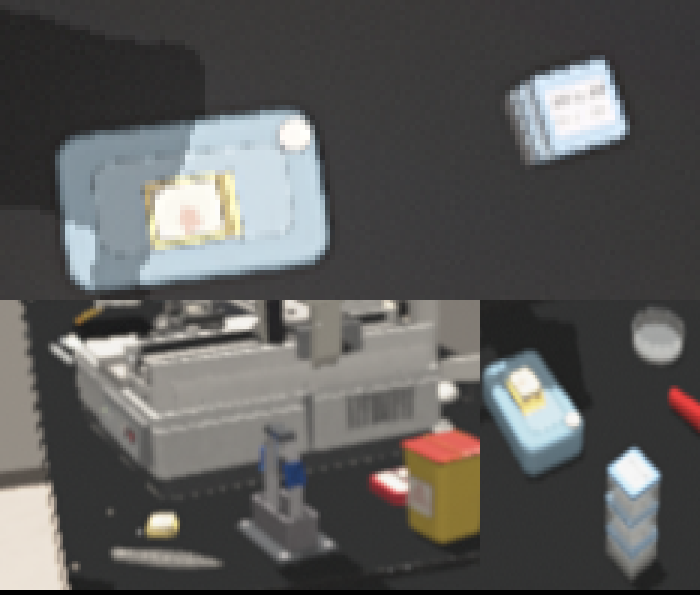

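The column of three stands squarely, at side-crop (635,520). The block's long side lies along the pack's length, about 19 × 14 px at top-crop (195,212). All 10 views are used, so from here I work by numbers: refining the block and tongs positions.

```bash
python3 - <<'E'
from h import *
im=cv2.imread('pics/t9.png');hsv=cv2.cvtColor(im,cv2.COLOR_BGR2HSV);H,S,V=[hsv[:,:,i].astype(int) for i in range(3)]
def rc(m,z):
    q=np.zeros(V.shape,np.uint8);q[210:234,284:314]=m[210:234,284:314]*255
    c=cv2.findContours(q,0,1)[0];c=np.vstack(c).reshape(-1,2);P=plane('top',c,z)[:,:2].astype(np.float32)*1000;return cv2.minAreaRect(P)
B,G,Rr=[im[:,:,i].astype(int) for i in range(3)]
for th in(0,8,15): print('warm',rc(Rr>B+th,.028))
print('strong yellow',rc(Rr>B+50,.028)); print('wax',rc((V>235)&(Rr>B-2),.034))
print((Rr-B)[222,286:312].tolist(),(Rr-B)[212:233,299].tolist())
# tongs blue
for n,f,roi in(('top','top0',(140,195,200,245)),('side','side0',(215,140,260,200))):
    i=cv2.imread(f'pics/{f}.png').astype(int);m=(i[:,:,0]>i[:,:,2]+35);x0,y0,x1,y1=roi
    q=np.zeros(m.shape,np.uint8);q[y0:y1,x0:x1]=m[y0:y1,x0:x1]*255
    k,l,st,ce=cv2.connectedComponentsWithStats(q)
    print(n,[(s.tolist(),c.round(1).tolist()) for s,c in zip(st[1:],ce[1:])])
a=np.radians(12);ex=np.array([np.cos(a),np.sin(a),0]);ey=np.array([-np.sin(a),np.cos(a),0]);c=np.array([.4939,.011,.081])
for sy in(-1,1):
  for n in('top','side'):
    pts=[c+ex*dx+ey*sy*dy+[0,0,dz] for dx in(-.01,.01) for dy in(.025,.029) for dz in(-.013,.013)]
    p=proj(n,pts);print(sy,n,p.min(0).round(1),p.max(0).round(1))
E
```

```text
warm ((494.6401672363281, -271.5046081542969), (30.08711051940918, 40.827632904052734), 9.421248435974121)
warm ((494.58685302734375, -271.59149169921875), (29.673240661621094, 40.36551284790039), 10.212539672851562)
warm ((494.5748291015625, -271.6753845214844), (29.52354621887207, 39.762168884277344), 8.821876525878906)
strong yellow ((493.7835693359375, -271.615966796875), (26.132034301757812, 38.11360549926758), 8.866398811340332)
wax ((495.82708740234375, -271.6682434082031), (26.90637969970703, 37.72162628173828), 6.395970821380615)
[-20, -23, -23, 34, 45, 10, 10, 10, 9, 9, 36, 45, 43, 25, 12, 11, 10, 4, 34, 78, 51, 47, -23, -27, -23, -23] [-22, -22, -7, 25, 16, 8, 11, 11, 11, 16, 25, 33, 42, 22, 15, 53, 34, -28, -33, -30, -29]
top [([173, 210, 6, 10, 29], [174.8, 215.0]), ([148, 215, 4, 10, 17], [149.2, 220.1])]
side [([227, 161, 1, 2, 2], [227.0, 161.5]), ([226, 164, 2, 5, 6], [226.8, 166.2]), ([234, 165, 8, 10, 57], [237.6, 169.6])]
-1 top [172.6 209.5] [178.7 220.6]
-1 side [233.5 164.6] [240.7 174.9]
1 top [146.9 214.6] [153.7 225.4]
1 side [225.4 159.1] [232.4 168.9]
```

Tongs blobs match the prediction at (0.494, 0.011, 0.081) with yaw 12°. The block is at (0.4945, −0.2716) with its long axis along the pack. Going for the tongs.

```bash
python3 -m jog '[[[0.8,0.002,-0.02,0,0],[0.8,0.004,-0.04,0.005,0.015],[0.8,0.0068,-0.058,0.01,0.015],[0.8,0.0068,-0.058,0.016,0.015],[0.8,0.0068,-0.058,0.016,0.015]]]' 20; python3 -m jog '[[[0.8,0,0,0,0],[0.8,0,0,0,0],[0.8,0,0,0,0],[0.8,0,0,0,0],[0.8,0,0,0,0]]]' ; python3 - <<'E'
from h import *
for i in range(3):im=rd('side','s10');
go(.494,.011,.05,12)
E
```

```text
time: 16.65
tool_pos: [0.4935, 0.0115, 0.179]
tool_rot: [-3.141, 0.002, 0.21]
contact_force: [0.0, 0.2, -0.4]
opening: 0.0825
grip_force: 0.0
time: 17.07
tool_pos: [0.4943, 0.0106, 0.1802]
tool_rot: [3.141, -0.0, 0.207]
contact_force: [0.3, -0.3, -0.1]
opening: 0.0828
grip_force: 0.0
to 0.494 0.011 0.05 12 shift [-0.0002 -0.0002  0.1301] turn [ 0.    -0.    -0.003]
```

```bash
python3 -m jog '[[[0.8,0,0,0.03,0],[0.8,0,0,0.06,0],[0.8,0,0,0.08,0],[0.8,0,0,0.1,0],[0.8,0,0,0.105,0]]]' 20; python3 -m jog '[[[0.8,0,0,0.004,0],[0.8,0,0,0.01,0],[0.8,0,0,0.015,0],[0.8,0,0,0.019,0],[0.8,0,0,0.019,0]]]' ;python3 -m jog '[[[0.5,0,0,0,0],[0.35,0,0,0,0],[0.2,0,0,0,0],[0.2,0,0,0,0],[0.2,0,0,0,0]]]' 20;python3 -m jog '[[[0.2,0,0,0,0],[0.2,0,0,0,0],[0.2,0,0,0,0]]]'
```

```text
time: 17.63
tool_pos: [0.4923, 0.0112, 0.0723]
tool_rot: [-3.14, 0.005, 0.207]
contact_force: [-0.5, -0.6, -0.6]
opening: 0.0823
grip_force: 0.0
time: 18.05
tool_pos: [0.4941, 0.0111, 0.0558]
tool_rot: [3.142, 0.0, 0.207]
contact_force: [-0.1, 0.3, 0.9]
opening: 0.0825
grip_force: 0.0
time: 18.47
tool_pos: [0.4943, 0.0111, 0.0562]
tool_rot: [3.141, -0.0, 0.207]
contact_force: [-1.1, 0.3, -0.5]
opening: 0.0568
grip_force: 6.0
time: 18.72
tool_pos: [0.4942, 0.0112, 0.0561]
tool_rot: [-3.141, -0.0, 0.207]
contact_force: [0.3, 0.9, 1.5]
opening: 0.0548
grip_force: 7.7
```

Plates are gripped: 54.8 mm and 7.7 N, as the spring data predict. Lifting slowly.

```bash
python3 -m jog '[[[0.2,0,0,-0.005,0],[0.2,0,0,-0.015,0],[0.2,0,0,-0.025,0],[0.2,0,0,-0.035,0],[0.2,0,0,-0.045,0]]]' 20; python3 -m jog '[[[0.2,0,0,-0.015,0],[0.2,0,0,-0.03,0],[0.2,0,0,-0.045,0],[0.2,0,0,-0.06,0],[0.2,0,0,-0.06,0]]]' ; python3 - <<'E'
from h import *
im=rd('side','s11');t=rd('top','t11')
go(.4945,-.2716,.14,98.9)
i=im.astype(int);m=(i[:,:,0]>i[:,:,2]+35);q=np.zeros(m.shape,np.uint8);q[60:200,200:280]=m[60:200,200:280]*255
k,l,st,ce=cv2.connectedComponentsWithStats(q);print([(s.tolist(),c.round(1).tolist()) for s,c in zip(st[1:],ce[1:]) if s[4]>5])
p=np.array(robot.observe()['tool_pos'])
print('pred blue centres',proj('side',[p+[.006,-.028,.025],p+[-.006,.028,.025]]).round(1))
E
```

```text
time: 19.13
tool_pos: [0.4943, 0.0109, 0.1023]
tool_rot: [3.141, -0.001, 0.207]
contact_force: [-0.2, -0.5, -1.7]
opening: 0.0549
grip_force: 6.3
time: 19.55
tool_pos: [0.4959, 0.0108, 0.1646]
tool_rot: [3.139, -0.006, 0.207]
contact_force: [0.6, -0.3, 0.2]
opening: 0.0549
grip_force: 6.3
to 0.4945 -0.2716 0.14 98.9 shift [-0.058   0.2765  0.0217] turn [ 2.000e-03 -1.000e-03 -1.519e+00]
[([200, 96, 7, 7, 38], [202.5, 98.6])]
pred blue centres [[235.9 134.4]
 [226.9 129.7]]
```

```bash
python3 -m jog '[[[0.2,-0.005,0.015,0,-0.06],[0.2,-0.01,0.035,0,-0.16],[0.2,-0.014,0.06,0,-0.27],[0.2,-0.019,0.085,0,-0.38],[0.2,-0.024,0.11,0,-0.49]]]'; python3 - <<'E'
from h import *
go(.4945,-.2716,.14,98.9)
E
```

```text
time: 20.07
tool_pos: [0.4925, -0.1023, 0.1599]
tool_rot: [-3.14, 0.001, 0.703]
contact_force: [0.2, 0.3, -1.5]
opening: 0.0553
grip_force: 6.4
to 0.4945 -0.2716 0.14 98.9 shift [-0.1079  0.1304  0.0198] turn [-0.002  0.    -1.023]
```

```bash
python3 -m jog '[[[0.2,-0.02,0.024,0,-0.11],[0.2,-0.04,0.048,0,-0.22],[0.2,-0.06,0.072,0,-0.33],[0.2,-0.08,0.096,0,-0.44],[0.2,-0.097,0.117,0,-0.55]]]'; python3 -m jog '[[[0.2,0,0,0,-0.11],[0.2,0,0,0,-0.22],[0.2,0,0,0,-0.33],[0.2,0,0,0,-0.42],[0.2,0,0,0,-0.47]]]';python3 -m jog '[[[0.2,0,0,0,0],[0.2,0,0,0,0],[0.2,0,0,0,0],[0.2,0,0,0,0]]]'; python3 - <<'E'
from h import *
for k in range(3): im=rd('side','s12')
go(.4945,-.2716,.09,98.9)
s=robot.observe();print(s['tool_pos'],s['opening'],s['grip_force'])
E
```

```text
time: 20.48
tool_pos: [0.4931, -0.2552, 0.1597]
tool_rot: [-3.14, -0.0, 1.252]
contact_force: [-0.5, 0.3, -0.8]
opening: 0.0549
grip_force: 6.4
time: 20.9
tool_pos: [0.4933, -0.2533, 0.1596]
tool_rot: [-3.14, -0.002, 1.721]
contact_force: [0.0, -0.9, 0.4]
opening: 0.0551
grip_force: 6.3
time: 21.23
tool_pos: [0.4939, -0.2534, 0.1607]
tool_rot: [-3.141, -0.0, 1.716]
contact_force: [0.3, -0.1, -1.4]
opening: 0.0549
grip_force: 6.3
to 0.4945 -0.2716 0.09 98.9 shift [-0.018  -0.0022  0.071 ] turn [-0.    0.   -0.01]
[ 0.49401723 -0.25345659  0.16097233] 0.05516297136777963 6.334868839512637
```

```bash
python3 -m jog '[[[0.2,-0.008,-0.001,0,0],[0.2,-0.016,-0.0022,0.01,-0.01],[0.2,-0.018,-0.0022,0.03,-0.01],[0.2,-0.018,-0.0022,0.05,-0.01],[0.2,-0.018,-0.0022,0.065,-0.01]]]'; python3 -m jog '[[[0.2,0,0,0,0],[0.2,0,0,0,0],[0.2,0,0,0,0],[0.2,0,0,0,0],[0.2,0,0,0,0]]]'; python3 - <<'E'
from h import *
for k in range(4): im=rd('side','s13')
go(.4945,-.2716,.0745,98.9)
g=cv2.cvtColor(im,cv2.COLOR_BGR2GRAY)
o=cv2.cvtColor(cv2.imread('pics/s9.png'),cv2.COLOR_BGR2GRAY)
print('predicted jaw tip px (outer/inner, near edge)',proj('side',[[.4945+sx,-.2716-.009,z] for sx in(-.0255,.0255) for z in(.045,.063)]).round(1).tolist())
for v in range(206,246,2): print(v,g[v,240:296:2].tolist())
E
```

```text
time: 21.8
tool_pos: [0.4938, -0.2723, 0.0939]
tool_rot: [-3.14, -0.001, 1.727]
contact_force: [0.1, -0.3, -0.2]
opening: 0.0552
grip_force: 6.3
time: 22.22
tool_pos: [0.495, -0.2721, 0.0971]
tool_rot: [3.14, 0.002, 1.727]
contact_force: [-0.6, -0.5, -0.3]
opening: 0.0553
grip_force: 6.4
to 0.4945 -0.2716 0.0745 98.9 shift [ 0.0002 -0.0002  0.022 ] turn [0.001 0.001 0.001]
predicted jaw tip px (outer/inner, near edge) [[255.2, 227.9], [255.1, 221.0], [276.4, 223.9], [276.5, 217.1]]
206 [52, 53, 54, 51, 49, 48, 43, 79, 112, 71, 36, 36, 37, 41, 46, 44, 72, 117, 106, 55, 53, 53, 53, 53, 52, 51, 52, 52]
208 [44, 39, 39, 37, 36, 35, 37, 73, 108, 81, 46, 48, 51, 52, 52, 51, 80, 118, 105, 54, 52, 52, 51, 52, 52, 52, 52, 52]
210 [39, 41, 42, 44, 46, 49, 51, 70, 106, 91, 51, 53, 52, 52, 52, 51, 82, 119, 105, 52, 52, 52, 53, 52, 53, 52, 52, 52]
212 [54, 52, 52, 52, 53, 51, 52, 68, 103, 102, 50, 52, 52, 51, 52, 51, 85, 119, 106, 52, 52, 51, 52, 52, 52, 52, 52, 52]
214 [51, 52, 52, 52, 52, 52, 52, 66, 105, 106, 52, 52, 52, 51, 53, 51, 87, 118, 106, 51, 52, 53, 51, 52, 51, 52, 51, 51]
216 [52, 52
[... 1244 characters left out ...]
 121, 69, 52, 52, 52, 51]
236 [52, 51, 52, 53, 73, 97, 114, 181, 220, 189, 185, 181, 214, 223, 231, 227, 216, 186, 167, 176, 172, 127, 132, 118, 69, 51, 52, 52]
238 [51, 53, 52, 52, 52, 70, 98, 118, 186, 183, 144, 191, 204, 201, 173, 168, 168, 197, 191, 175, 146, 133, 134, 193, 166, 76, 45, 46]
240 [53, 52, 52, 52, 51, 52, 78, 102, 112, 129, 133, 136, 135, 134, 163, 187, 151, 151, 140, 138, 135, 127, 155, 179, 174, 122, 53, 36]
242 [53, 52, 52, 51, 53, 51, 54, 83, 100, 107, 128, 132, 132, 129, 135, 137, 137, 137, 134, 131, 130, 131, 132, 141, 141, 116, 53, 34]
244 [52, 52, 53, 52, 51, 52, 53, 57, 86, 100, 109, 130, 132, 132, 129, 130, 131, 132, 131, 133, 136, 136, 135, 129, 122, 106, 50, 35]
```

Jaw tips (dark pixels ending near (257,227) and (275,224)) match the prediction, straddling the block. Lowering.

```bash
python3 -m jog '[[[0.2,0,0,0.006,0],[0.2,0,0,0.012,0],[0.2,0,0,0.017,0],[0.2,0,0,0.02,0],[0.2,0,0,0.02,0]]]'; python3 -m jog '[[[0.2,0,0,0,0],[0.2,0,0,0,0],[0.2,0,0,0,0],[0.2,0,0,0,0],[0.2,0,0,0,0]]]'; python3 - <<'E'
from h import *
for k in range(4): im=rd('side','s14')
go(.4945,-.2716,.0740,98.9)
s=robot.observe();print(s['contact_force'],s['opening'])
E
```

```text
time: 22.83
tool_pos: [0.4939, -0.2712, 0.0748]
tool_rot: [-3.14, -0.001, 1.727]
contact_force: [-0.2, 0.1, -0.5]
opening: 0.0552
grip_force: 6.4
time: 23.25
tool_pos: [0.4946, -0.2717, 0.0763]
tool_rot: [3.141, 0.0, 1.727]
contact_force: [0.2, -0.7, -1.2]
opening: 0.0553
grip_force: 6.4
to 0.4945 -0.2716 0.074 98.9 shift [ 0.0001 -0.      0.0022] turn [0.    0.    0.001]
[-0.1145804   0.17080118 -0.99038418] 0.05531571283282648
```

```bash
python3 -m jog '[[[0.2,0,0,0.001,0],[0.2,0,0,0.002,0],[0.2,0,0,0.002,0],[0.2,0,0,0.002,0]]]'; python3 -m jog '[[[0.15,0,0,0,0],[0.1,0,0,0,0],[0.05,0,0,0,0],[0.0,0,0,0,0],[0,0,0,0,0]]]' 40; python3 -m jog '[[[-0.1,0,0,0,0],[-0.1,0,0,0,0],[-0.1,0,0,0,0],[-0.1,0,0,0,0]]]' 40
```

```text
time: 23.78
tool_pos: [0.4944, -0.2716, 0.0739]
tool_rot: [-3.141, -0.0, 1.727]
contact_force: [-0.1, -0.3, -0.5]
opening: 0.0552
grip_force: 6.4
time: 24.2
tool_pos: [0.4945, -0.2716, 0.074]
tool_rot: [-3.142, 0.0, 1.727]
contact_force: [-0.5, 0.1, -1.6]
opening: 0.0498
grip_force: 40.0
time: 24.53
tool_pos: [0.4945, -0.2716, 0.0741]
tool_rot: [3.142, 0.0, 1.727]
contact_force: [0.8, -0.3, -1.1]
opening: 0.0498
grip_force: 40.0
```

Plates are at 49.8 mm and 40 N, so the jaws are on a 28 mm wide object. Lifting.

```bash
python3 -m jog '[[[-0.1,0,0,-0.004,0],[-0.1,0,0,-0.012,0],[-0.1,0,0,-0.022,0],[-0.1,0,0,-0.032,0],[-0.1,0,0,-0.042,0]]]' 40; python3 -m jog '[[[-0.1,0,0,-0.012,0],[-0.1,0,0,-0.024,0],[-0.1,0,0,-0.036,0],[-0.1,0,0,-0.048,0],[-0.1,0,0,-0.06,0]]]' ; python3 -m jog '[[[-0.1,0,0,-0.008,0],[-0.1,0,0,-0.016,0],[-0.1,0,0,-0.023,0],[-0.1,0,0,-0.028,0],[-0.1,0,0,-0.03,0]]]' ;python3 -m jog '[[[-0.1,0,0,0,0],[-0.1,0,0,0,0],[-0.1,0,0,0,0],[-0.1,0,0,0,0],[-0.1,0,0,0,0]]]'; python3 - <<'E'
from h import *
for k in range(3): im=rd('side','s15')
p=np.array(robot.observe()['tool_pos']);print(p)
i=im.astype(int)
def blob(m,roi):
    x0,y0,x1,y1=roi;q=np.zeros(m.shape,np.uint8);q[y0:y1,x0:x1]=m[y0:y1,x0:x1]*255
    k,l,st,ce=cv2.connectedComponentsWithStats(q);return [(s.tolist(),c.round(1).tolist()) for s,c in zip(st[1:],ce[1:]) if s[4]>4]
warm=(i[:,:,2]>i[:,:,0]+25)&(i[:,:,2]>150)
print(blob(warm,(235,140,300,245)))
print('pred lifted block',proj('side',[p-[0,0,.046]]),'on pack',proj('side',[[.4945,-.2716,.028]]))
t=rd('top','t15');V=cv2.cvtColor(im,cv2.COLOR_BGR2GRAY);o=cv2.cvtColor(cv2.imread('pics/s9.png'),cv2.COLOR_BGR2GRAY)
print('stack diff',np.abs(V[235:290,295:335].astype(int)-o[235:290,295:335]).mean())
E
```

```text
time: 24.95
tool_pos: [0.4948, -0.2718, 0.1177]
tool_rot: [3.141, 0.001, 1.727]
contact_force: [-0.9, 0.6, -1.3]
opening: 0.0492
grip_force: 40.0
time: 25.37
tool_pos: [0.4946, -0.2717, 0.1778]
tool_rot: [3.141, 0.001, 1.727]
contact_force: [0.6, -0.0, -1.4]
opening: 0.0497
grip_force: 40.0
time: 25.78
tool_pos: [0.4947, -0.2717, 0.2069]
tool_rot: [3.141, 0.001, 1.727]
contact_force: [-0.4, 0.6, -1.2]
opening: 0.0496
grip_force: 40.0
time: 26.2
tool_pos: [0.4943, -0.2715, 0.2056]
tool_rot: [-3.141, -0.0, 1.727]
contact_force: [-0.2, 0.4, -1.2]
opening: 0.0497
grip_force: 40.0
[ 0.49445446 -0.27160485  0.2058958 ]
[([275, 154, 25, 13, 211], [287.9, 159.9]), ([274, 168, 3, 6, 10], [275.0, 169.9]), ([260, 170, 15, 16, 111], [266.9, 178.7]), ([274, 175, 3, 2, 5], [275.2, 175.4])]
pred lifted block [[264.03549748 178.04291143]] on pack [[264.71477898 230.3137799 ]]
stack diff 14.35909090909091
```

The block is up at side pixel (267,179), as predicted, and nothing warm remains on the pack. One quick check of the column's outline, then hand in.

```bash
python3 - <<'E'
from h import *
for f in('s9','s15'):
    V=cv2.cvtColor(cv2.imread(f'pics/{f}.png'),cv2.COLOR_BGR2GRAY)[225:290,295:340]
    for th in(75,95): c=max(cv2.findContours((V>th).astype(np.uint8),0,1)[0],key=cv2.contourArea);print(f,cv2.boundingRect(c),cv2.contourArea(c))
E
```

```text
s9 (7, 23, 26, 39) 726.5
s9 (7, 23, 25, 38) 671.0
s15 (7, 23, 25, 39) 695.5
s15 (8, 24, 24, 37) 642.5
```

```bash
python3 -c "
from cell import robot
s=robot.observe();print(s['time'],s['grip_force'],s['opening']);print(robot.hand_in())"
```

```text
26.4 39.99472439289093 0.05000758718223907
the job is handed in; nothing more can be done
None
```

I handed the job in at 26.4 s: the two boxes are stacked squarely on the third, and the tongs hold the block steady about 13 cm above the pack; hand-in returned no verdict, so those results rest on my own camera and gripper checks.

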